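# Step the filter wheel to green and switch on the lamp

### The job

Push the filter wheel round by its tabs with the fingertips until the green filter sits squarely under the black viewing ring, and leave it there without lifting the wheel on its spindle. Only then press the red lamp button on top of the unit's column fully down and let it come back up. Leave the amber jar, the dropper bottle and the stack of dishes where they stand.

Things in the scene. Friction and masses are not known exactly. Their poses are not given: they have to be found in the camera images.
- filter_unit: White filter-wheel unit, fixed. Origin on the worktop under the wheel's axis; z up; x points from the axis to the lamp column. Round foot: radius 70 mm, 12 mm high. Lamp column: 54 x 84 mm (x, y), 100 mm high, centred at x = 135 mm. A grey arm, 22 mm wide, from 71 to 81 mm up, runs from the column to the viewing ring. The rest of the wheel is open from above.
- filter_wheel (a joint): Turn of the wheel about its vertical axis, rad, growing anticlockwise seen from above; 0 or any whole turn = green filter exactly under the ring. Turns either way with no clicks, stops only at -12 and 12, stays where it is left (about 1 N at a tab turns it).
- sleeve (a joint): Lift of the wheel on its spindle, m; 0 = seated (as it starts and should stay), at most 0.009. Only the weight of wheel and sleeve (0.6 kg) keeps it down.
- wheel_axis (a point): Point on the wheel's axis at the height of the wheel's top. The wheel is a dark disc of radius 65 mm, underside 50 mm and top 60 mm above the worktop.
- green_filter (a point): Centre of the green filter's top; moves with the wheel. There are five round filters 28 mm across, 45 mm from the axis and 72 degrees apart: anticlockwise from above green, blue, red, white, yellow.
- green_tab (a point): Point in the green tab, 85 mm from the axis, 57 mm above the worktop. Each of the five filters has a tab of its colour in line with it, sticking out radially from the rim to 100 mm from the axis; a tab is 9 mm wide and stands from 50 to 64 mm above the worktop, with 38 mm free below it above the foot.
- view_ring (a point): Centre of the black viewing ring's underside, 71 mm above the worktop and 45 mm from the wheel's axis, towards the column. The ring is open, 46 mm outside and 32 mm inside, 10 mm thick; the filter under it is seen through it.
- lamp_button (a joint): Travel of the lamp button, m: 0 = up, 0.006 = fully down, pressed straight down. A spring returns it; fully down takes 4.5 N.
- lamp_button_top (a point): Centre of the top face of the red round lamp button, 26 mm across, in a black housing on top of the lamp column.
- amber_jar: Loose brown jar with black cap, 52 mm across, 89 mm high, origin at the centre of its underside. Leave it alone.
- petri_stack: Loose stack of round whitish lidded dishes, 92 x 95 mm, 57 mm high, origin at the centre of its underside. Leave it alone.
- dropper: Loose brown dropper bottle with black rubber top, 33 mm across, 102 mm high, origin at the centre of its underside. Leave it alone.

How it is judged:
By the outcome, as a careful person would: the job done as asked, in the order asked, and still so for the second after the job is handed in, with the robot touching nothing.
It also fails if it takes over 56 s, if anything falls off the work surface, if the arm or the gripper's body presses on something with over 40 N, if the wrist force passes 120 N, or if a joint passes its speed limit or range.

### The arm

A 6-joint arm with a two-finger parallel gripper is mounted at the origin on a cart in front of the work surface, level with it; the furniture and walls round the work are solid. World frame = base frame: x ahead of the robot, y to its left, z up, the work surface at z = 0. Lengths are in m, angles in rad, forces in N, time in s.
With the tool pointing down it reaches from about 0.275 to 0.825 m from the base axis. Payload 4.9 kg.
Tool frame: the origin (TCP) lies midway between the tips of the shut fingers; the grasp point (between the pads) lies 19 mm behind it (grip_point_offset is the distance from the TCP to the grasp point, in m); z points along the fingers, x is the direction in which the jaws open and shut, and the axes are right-handed (so a half turn about z gives the same grasp; the last joint's range is limited). The gripper opens to 85 mm and grips with 20 to 120 N. Pads are 22 mm wide; open, the fingers measure 114 mm over their backs; the gripper's body (76 mm by 85 mm) begins 54 mm behind the grasp point. The pads swing forward as they close: fully open they stand 13 mm farther back than shut.
Start: joints at [-1.417, 0.326, -0.193, 1.052, 0, 1.437], TCP at [0.156, -0.527, 0.231] pointing down, gripper open.
Joint ranges: [-2.65, 2.65], [-0.97, 1.79], [-1.3, 1.35], [-1.93, 2.1], [-1.47, 1.37], [-3.14, 3.14]. Speed limits (rad/s): [2.57, 2.57, 3.14, 3.14, 3.14, 3.14].

### API

Orientations are given as a rotation vector (axis times angle).
In Python, from cell import * gives the robot as it stands. Calls block until the motion is done:
- movep(position, orientation): joint-space move of the TCP to a pose.
- move_l(position, velocity=0.15, rot=None, until_force=None): straight line of the TCP; rot=None keeps the orientation; velocity is the mean speed in m/s. With until_force (N) it stops when the force on the tool has changed by that much, and returns True; else False.
- set_joints(angles): joint-space move.
- let_go() and grab(newtons=None): open the fingers fully, or close them until they stop; newtons is the grip in N (None keeps the last).
- sleep(seconds).
- ik(position, orientation): joint angles nearest the present ones, or None.
- get_state(): the state.
- grab_frame(name): name is "scene" or "top" or "wrist"; returns a dict with "img" (400x640x3 uint8, red, green, blue), "fx", "fy", "cx", "cy" (pixels), "cam_to_world" (4x4, takes a point from camera to world coordinates); the wrist camera has in their place "T_tool_cam" (4x4, takes a point from camera to tool coordinates, whose origin is the TCP and whose axes are the tool frame's). Camera axes: x right, y down, z forward; pixel columns grow to the right and rows downward; lengths in m; the calibration is good to about 2 mm. A picture is of the moment at which its call begins: read the wrist's pose just before it. There is no depth.
A pose or a line that the arm cannot do raises MotionError and nothing moves.
- sign_off(): hands the job in, once; it reports no verdict.
Trained networks look in the newest picture that a camera, given by its name, has taken for a name from the list of things; names that differ only in an ending like _2 or _b are one class to them, and where a whole thing is asked for, a point or a joint stands for the part that bears it (a point fixed in the world has none). Each returns a list of dicts, best first, with "score" (0 to 1); they miss things now and then, are a little off and sometimes report something else, mostly with a low value. They report only what shows in the picture. A call takes as long as a camera call.
- spot_in(camera, name): "centre" ([column, row] in pixels, amid what is visible of it).
- silhouettes(camera, name): "mask" (400x640 bool, what is visible of it) and "centre" ([column, row] in pixels, amid what is visible of it).
- tip_of(camera, name): "centre" ([column, row] in pixels: a listed point, or the origin of a listed thing).
The state is a dict: "clock": time; "q": joint angles; "joint_velocities": joint speeds; "tau": joint torques, N m; "position": TCP position; "eef_rot": TCP orientation; "contact_force": force on the tool from outside, world axes, zero at the start; "wrist_torque": the same for the moment, N m; "finger_gap": opening from 0.0 (shut) to 1.0 (fully open).
Only numpy, scipy, OpenCV 4.12 (cv2) and the standard library are available. Lean on these libraries where they do the work, as an engineer would, in place of code of your own. Each camera call takes 0.05 s, during which the arm holds its last target.

## Working session

There is one attempt and no reset: what is moved stays moved. The work goes in short steps, each a Python script; the robot and the scene stay as the last script left them, time stands still between calls to the robot, and variables do not carry over. Pictures are saved under pics/ and viewed, and the job is handed in when it is done.

```bash
mkdir -p pics; ls
python3 - <<'E'
from cell import *
import cv2
s=get_state();print(s['clock'],s['position'],s['eef_rot'],s['finger_gap'])
for c in ("scene","top"):
    f=grab_frame(c);cv2.imwrite(f"pics/{c}0.png",f["img"][:,:,::-1])
    print(c,f['fx'],f['cx'],f['cy'],f['cam_to_world'].tolist() if hasattr(f['cam_to_world'],'tolist') else f['cam_to_world'])
    for n in ("wheel_axis","green_filter","green_tab","view_ring","lamp_button_top","filter_unit","amber_jar","petri_stack","dropper"):
        r=tip_of(c,n);print(n,[(x['centre'],round(x['score'],2)) for x in r[:2]])
E
```

```text
pics
0.0 [ 0.15603443 -0.52679839  0.23049364] [-2.51609602e+00  1.87917782e+00  1.92402076e-03] 1.0008932381442068
scene 482.61668658300874 316.24329327168164 203.22992781971348 [[0.8016100261800989, -0.3782733394192781, 0.46295857980183125, -0.10389200314435273], [-0.597663627892065, -0.5262359914786224, 0.6048750855899145, -1.0492920708706992], [0.014817348697933051, -0.7615674375635416, -0.6479162632782611, 0.9425299501902924], [0.0, 0.0, 0.0, 1.0]]
wheel_axis [([299.8, 200.5], 0.89)]
green_filter [([301.1, 191.9], 0.73)]
green_tab [([302.6, 184.3], 0.65)]
view_ring [([283.0, 192.6], 0.72)]
lamp_button_top []
filter_unit [([298.1, 214.8], 0.87)]
amber_jar []
petri_stack [([335.2, 290.1], 0.58)]
dropper [([388.6, 242.5], 0.51)]
top 484.0326194708344 314.0816292812315 202.59950152888067 [[0.014620607064796733, -0.9887292029795883, 0.14899933229516388, 0.30650058905260563], [-0.999692347796261, -0.017440476005303223, -0.01763631351239254, -0.25624651269243715], [0.02003615748230602, -0.14869563871229144, -0.9886800086080872, 1.3002944747444496], [0.0, 0.0, 0.0, 1.0]]
wheel_axis [([278.4, 202.8], 0.75), ([368.6, 158.8], 0.33)]
green_filter [([268.1, 188.4], 0.8), ([260.0, 205.5], 0.71)]
green_tab [([256.0, 181.3], 0.59)]
view_ring [([258.3, 210.4], 0.79)]
lamp_button_top [([219.5, 209.6], 0.53)]
filter_unit [([277.0, 207.8], 0.66), ([210.9, 243.6], 0.21)]
amber_jar []
petri_stack [([383.3, 239.8], 0.97), ([276.8, 203.0], 0.67)]
dropper [([370.3, 159.7], 0.71)]
```

Run:
```python
import cv2
a=cv2.imread("pics/top0.png");cv2.imwrite("pics/top0c.png",cv2.resize(a[100:300,160:426],None,fx=3,fy=3,interpolation=cv2.INTER_CUBIC))
a=cv2.imread("pics/scene0.png");cv2.imwrite("pics/scene0c.png",cv2.resize(a[110:310,200:466],None,fx=3,fy=3,interpolation=cv2.INTER_CUBIC))
```

```text
(no output)
```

View pics/top0.png

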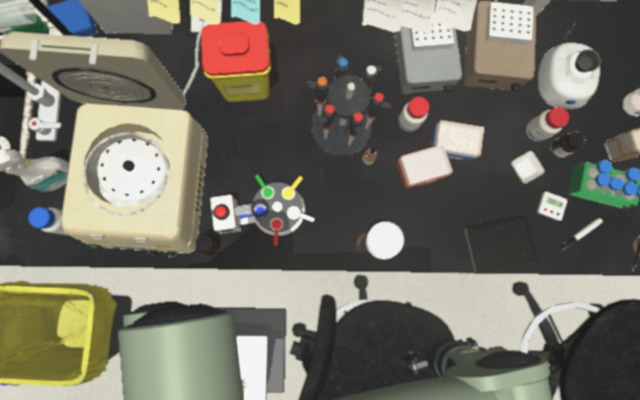

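View pics/top0c.png

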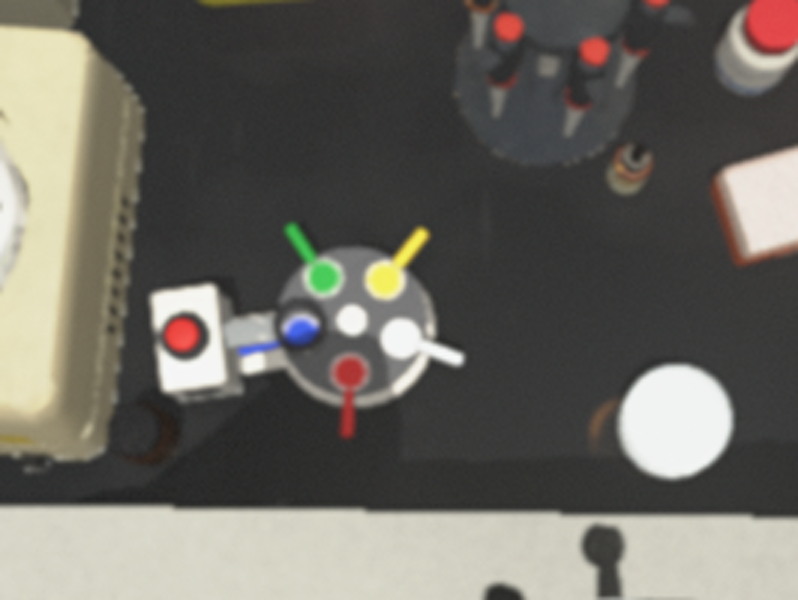

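View pics/scene0c.png

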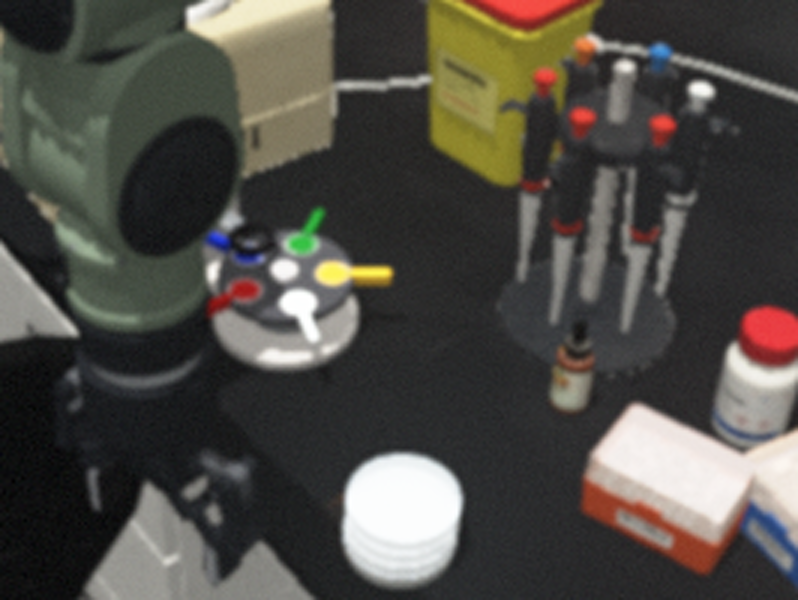

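```bash
cat > h.py <<'E'
from cell import *
import numpy as np, cv2
from scipy.spatial.transform import Rotation as R
def T_of(f,st=None):
    if 'cam_to_world' in f: return np.array(f['cam_to_world'])
    T=np.eye(4);T[:3,:3]=R.from_rotvec(st['eef_rot']).as_matrix();T[:3,3]=st['position']
    return T@np.array(f['T_tool_cam'])
def px2w(f,T,px,z):
    d=T[:3,:3]@np.array([(px[0]-f['cx'])/f['fx'],(px[1]-f['cy'])/f['fy'],1.])
    o=T[:3,3];return o+d*(z-o[2])/d[2]
def w2px(f,T,p):
    c=np.linalg.inv(T)@np.append(p,1);return np.array([f['fx']*c[0]/c[2]+f['cx'],f['fy']*c[1]/c[2]+f['cy']])
def down(yaw): # tool z down, tool x at world angle yaw
    x=np.array([np.cos(yaw),np.sin(yaw),0]);z=np.array([0,0,-1.]);y=np.cross(z,x)
    return R.from_matrix(np.c_[x,y,z]).as_rotvec()
E
python3 - <<'E'
from h import *
f=grab_frame("top");T=T_of(f)
print("axis",px2w(f,T,(160+352/3,100+320/3),.06))
for n,p,z in (("green",(323,277),.06),("yellow",(385,280),.06),("white",(402,338),.06),("red",(350,372),.06),("ring",(300,325),.076),("btn",(183,335),.115),("jartop?",(150,430),.0),("dish",(675,421),.057)):
    print(n,px2w(f,T,(160+p[0]/3,100+p[1]/3),z).round(4))
s=get_state();print(R.from_rotvec(s['eef_rot']).as_matrix().round(3))
f=grab_frame("wrist");print(f['fx'],np.array(f['T_tool_cam']).round(3).tolist())
E
```

```text
axis [ 0.48111542 -0.18354538  0.06      ]
green [ 0.5182 -0.1575  0.06  ]
yellow [ 0.5166 -0.2112  0.06  ]
white [ 0.4662 -0.2269  0.06  ]
red [ 0.4361 -0.183   0.06  ]
ring [ 0.4738 -0.1405  0.076 ]
btn [ 0.4585 -0.0487  0.115 ]
jartop? [ 0.3875 -0.003   0.    ]
dish [ 0.3988 -0.4625  0.057 ]
[[ 0.284 -0.959 -0.   ]
 [-0.959 -0.284 -0.   ]
 [ 0.     0.    -1.   ]]
314.68569510938926 [[1.0, -0.0, -0.0, -0.0], [0.0, 0.96, 0.281, -0.071], [-0.0, -0.281, 0.96, -0.142], [0.0, 0.0, 0.0, 1.0]]
```

Run:
```python
from h import *
for yaw in (0,-60,-30,30,150,180,-150):
    for z in (.3,.045): print(yaw,z,np.round(ik([.47,-.20,z],down(np.radians(yaw))),2) if ik([.47,-.20,z],down(np.radians(yaw))) is not None else None)
movep([.47,-.19,.28],down(0))
st=get_state();print(st['clock'],st['position'],st['contact_force'])
f=grab_frame("wrist");cv2.imwrite("pics/w1.png",f["img"][:,:,::-1])
for n in ("wheel_axis","green_filter","green_tab","view_ring","lamp_button_top"):
    r=tip_of("wrist",n);print(n,[(x['centre'],round(x['score'],2)) for x in r[:2]])
np.savez("w1.npz",pos=st['position'],rot=st['eef_rot'])
```

```text
0 0.3 [-0.55  0.22 -0.17  1.19  0.    1.02]
0 0.045 [-0.55  0.46 -0.53  0.58  0.    1.02]
-60 0.3 [-0.55  0.22 -0.17  1.19  0.    2.07]
-60 0.045 [-0.55  0.46 -0.53  0.58  0.    2.07]
-30 0.3 [-0.55  0.22 -0.17  1.19 -0.    1.55]
-30 0.045 [-0.55  0.46 -0.53  0.58 -0.    1.55]
30 0.3 [-0.55  0.22 -0.17  1.19 -0.    0.5 ]
30 0.045 [-0.55  0.46 -0.53  0.58 -0.    0.5 ]
150 0.3 [-0.55  0.22 -0.17  1.19  0.   -1.59]
150 0.045 [-0.55  0.46 -0.53  0.58  0.   -1.59]
180 0.3 [-0.55  0.22 -0.17  1.19  0.   -2.12]
180 0.045 [-0.55  0.46 -0.53  0.58  0.   -2.12]
-150 0.3 [-0.55  0.22 -0.17  1.19 -0.   -2.64]
-150 0.045 [-0.55  0.46 -0.53  0.58 -0.   -2.64]
2.7917 [ 0.46969607 -0.19079227  0.27983344] [ 0.15596397 -1.49867148  0.44801562]
wheel_axis [([329.4, 168.2], 0.67)]
green_filter [([360.3, 148.8], 0.76)]
green_tab [([389.2, 123.5], 0.92)]
view_ring [([322.0, 130.5], 0.75), ([420.6, 314.8], 0.42)]
lamp_button_top [([304.5, 20.8], 0.85)]
```

View pics/w1.png

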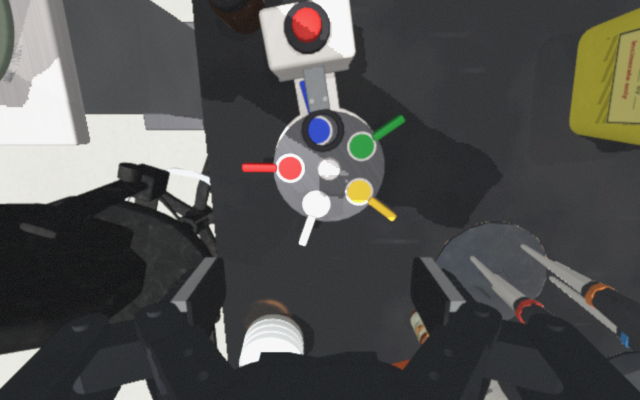

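The wrist view shows the hub at (329,168), green filter (361,146), ring (322,130) with blue under it, button (307,25), and white tab end (304,244).

```bash
cat >> h.py <<'E'
def blobs(img):
    hsv=cv2.cvtColor(img,cv2.COLOR_RGB2HSV);return hsv
E
python3 - <<'E'
from h import *
d=np.load("w1.npz");st=dict(position=d['pos'],eef_rot=d['rot'])
f=grab_frame("wrist");T=T_of(f,st)
P={}
for n,p,z in (("hub",(329,168),.06),("green",(361,146),.06),("yellow",(359,191),.06),("white",(316,205),.06),("red",(290,168),.06),("ring",(322,130),.081),("btn",(307,24.5),.115),("gtabend",(404,118),.064),("rtabend",(242,168),.064),("wtabend",(303,245),.064),("ytabend",(395,217),.064)):
    P[n]=px2w(f,T,p,z); 
c=P['hub']
for n in P: v=(P[n]-c)[:2];print(n,P[n].round(4),np.linalg.norm(v).round(4),np.degrees(np.arctan2(v[1],v[0])).round(1))
E
```

```text
hub [ 0.4818 -0.1805  0.06  ] 0.0 0.0
green [ 0.5179 -0.1554  0.06  ] 0.044 34.8
yellow [ 0.5175 -0.208   0.06  ] 0.0451 -37.6
white [ 0.4666 -0.2252  0.06  ] 0.0472 -108.8
red [ 0.4366 -0.1805  0.06  ] 0.0452 179.9
ring [ 0.4734 -0.1366  0.081 ] 0.0448 100.9
btn [ 0.4597 -0.0453  0.115 ] 0.137 99.3
gtabend [ 0.5634 -0.1247  0.064 ] 0.0989 34.3
rtabend [ 0.3819 -0.1797  0.064 ] 0.0999 179.5
wtabend [ 0.4504 -0.2753  0.064 ] 0.0999 -108.3
ytabend [ 0.5613 -0.2391  0.064 ] 0.0987 -36.4
```

```bash
cat >> h.py <<'E'
C=np.array([.4813,-.1815]);
def pt(phi,r,z): a=np.radians(phi);return [C[0]+r*np.cos(a),C[1]+r*np.sin(a),z]
def ry(phi): return down(np.radians(phi+90))
E
python3 - <<'E'
from h import *
grab(20)
r=.088
movep(pt(-129,r,.12),ry(-129)); st=get_state();print(st['clock'],st['position'],st['finger_gap'])
move_l(pt(-129,r,.046),.1)
st=get_state();print(st['clock'],st['position'],st['contact_force'])
for phi in list(range(-121,-63,8))+[-65]:
    move_l(pt(phi,r,.046),.05,rot=ry(phi))
    st=get_state();print(phi,st['clock'],(st['contact_force']).round(2))
f=grab_frame("top");cv2.imwrite("pics/t2.png",cv2.resize(f["img"][100:300,160:426,::-1],None,fx=3,fy=3,interpolation=cv2.INTER_CUBIC))
f=grab_frame("wrist");cv2.imwrite("pics/w2.png",f["img"][:,:,::-1])
E
```

```text
4.65 [ 0.42670699 -0.25030263  0.12080178] -0.0029705930482214057
5.5417 [ 0.42649779 -0.25018027  0.04660698] [0.26795035 0.21034882 0.12921818]
-121 5.9333 [-0.27  0.28  0.07]
-113 6.325 [ 0.56 -0.6  -0.23]
-105 6.7167 [ 0.08  0.63 -0.09]
-97 7.1083 [ 0.41 -0.19 -0.1 ]
-89 7.5 [-0.06 -0.48  0.1 ]
-81 7.8917 [-0.91  0.61  0.24]
-73 8.2833 [ 0.33 -0.04  0.08]
-65 8.675 [-0.36  0.53  0.15]
-65 8.925 [-0.05  0.35  0.31]
```

View pics/t2.png

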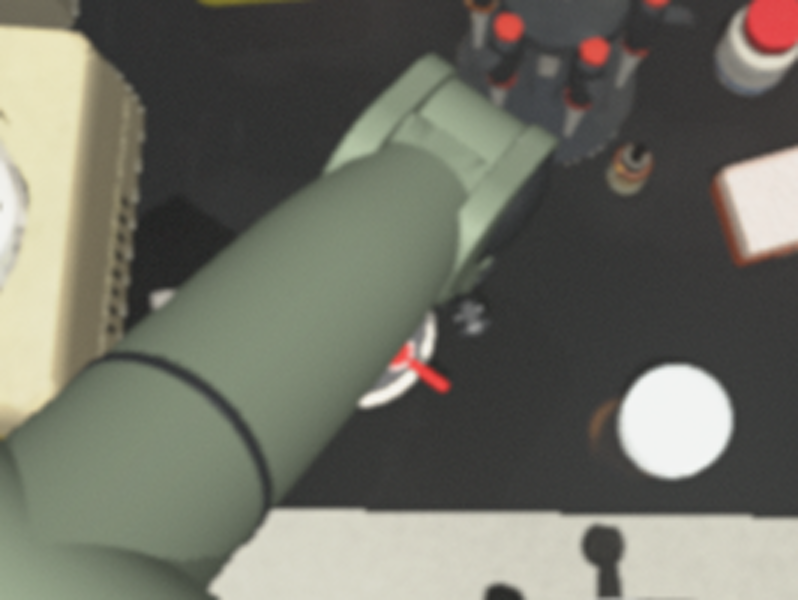

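View pics/w2.png

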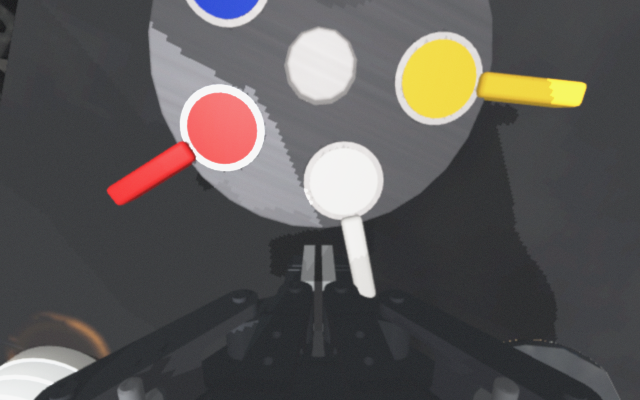

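The wheel has turned about 56°. The wrist view shows the shut tips at (318,250) next to the white tab (355,255), with hub (320,65), yellow (439,79), white (343,180) and red (223,128).

Run:
```python
from h import *
st=get_state();f=grab_frame("wrist");T=T_of(f,st)
c=px2w(f,T,(320,64),.06);print(c, f['img'].shape)
for n,p,o in (("yellow",(439,79),-72),("white",(343,180),-144),("red",(223,128),144)):
    v=(px2w(f,T,p,.06)-c)[:2];print(n,np.linalg.norm(v),np.degrees(np.arctan2(v[1],v[0]))-o)
    v=(px2w(f,T,p,.06)[:2]-C);print(n,np.linalg.norm(v),np.degrees(np.arctan2(v[1],v[0]))-o)
```

```text
[ 0.48112955 -0.18014481  0.06      ] (400, 640, 3)
yellow 0.04558947027903055 90.32066064619109
yellow 0.04587322372009885 91.99465387840291
white 0.04542931101144352 91.2036569466897
white 0.04425213676785581 92.08885953927742
red 0.04501315043925147 -267.73200466401397
red 0.043989858516818366 -268.8968882818433
```

Run:
```python
from h import *
r=.088
move_l(pt(-59,r,.046),.03,rot=ry(-59))
move_l(pt(-66,r,.046),.05,rot=ry(-66))
move_l(pt(-66,r,.12),.15)
movep([.49,-.20,.23],down(0))
sleep(.3)
st=get_state();print(st['clock'],st['position'])
f=grab_frame("wrist");cv2.imwrite("pics/w3.png",cv2.resize(f["img"][0:260,190:510,::-1],None,fx=2.4,fy=2.3,interpolation=cv2.INTER_CUBIC))
cv2.imwrite("pics/w3raw.png",f["img"][:,:,::-1])
for n in ("wheel_axis","green_filter","green_tab","view_ring","lamp_button_top"):
    r=tip_of("wrist",n);print(n,[(x['centre'],round(x['score'],2)) for x in r[:2]])
np.savez("w3.npz",pos=st['position'],rot=st['eef_rot'])
```

```text
11.425 [ 0.4895321  -0.20015837  0.22854132]
wheel_axis [([309.7, 168.1], 0.62)]
green_filter [([306.8, 123.4], 0.97)]
green_tab []
view_ring [([303.0, 124.8], 0.89), ([311.8, 160.9], 0.23)]
lamp_button_top []
```

View pics/w3.png

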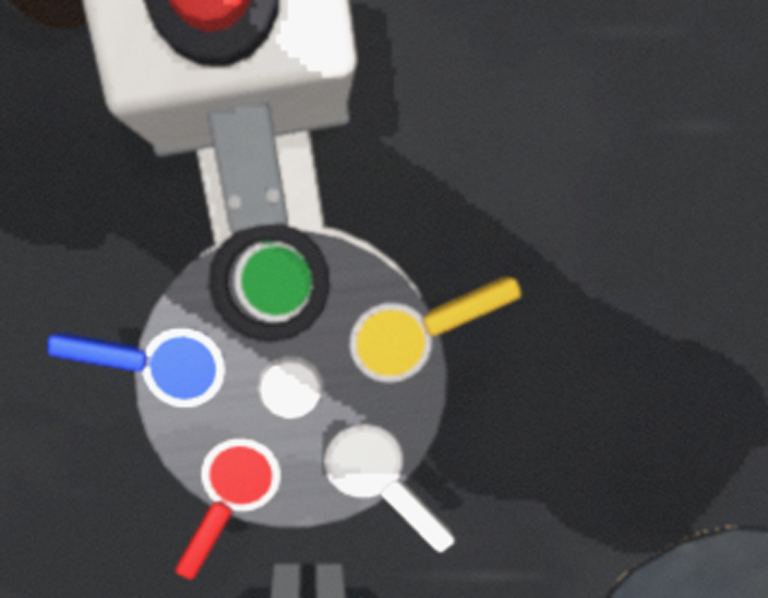

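View pics/w3raw.png

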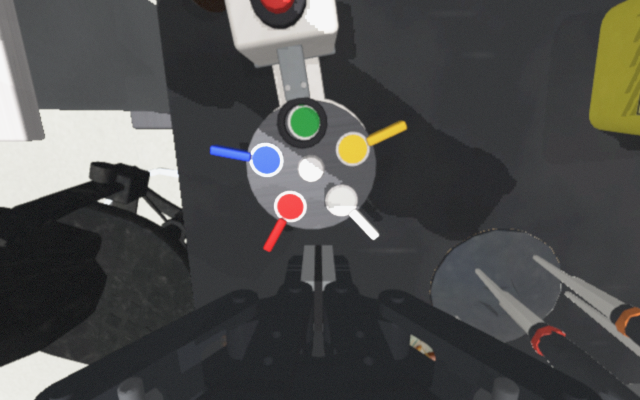

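```bash
cat >> h.py <<'E'
from scipy.optimize import least_squares
def wheel(img,f,T,show=True):
    hsv=cv2.cvtColor(img,cv2.COLOR_RGB2HSV);O=[]
    for n,(lo,hi),o in (("blue",(105,130),72),("red",None,144),("yellow",(18,32),-72),("green",(45,85),0)):
        H=hsv[...,0];m=((H<8)|(H>172)) if n=="red" else ((H>=lo_hi[0])&(H<=lo_hi[1])) if (lo_hi:=(0,0)) is None else None
    return
def wheel(img,f,T):
    hsv=cv2.cvtColor(img,cv2.COLOR_RGB2HSV).astype(int);H=hsv[...,0];S=hsv[...,1];V=hsv[...,2]
    M={"blue":((H>=105)&(H<=130),72),"red":((H<8)|(H>172),144),"yellow":((H>=18)&(H<=34),-72),"green":((H>=45)&(H<=85),0)}
    obs=[]
    for n,(m,o) in M.items():
        m=(m&(S>110)&(V>60)).astype(np.uint8)
        m=cv2.morphologyEx(m,cv2.MORPH_OPEN,cv2.getStructuringElement(cv2.MORPH_ELLIPSE,(13,13)))
        k,l,s,ce=cv2.connectedComponentsWithStats(m)
        best=None
        for i in range(1,k):
            w=px2w(f,T,ce[i],.06)[:2];d=abs(np.linalg.norm(w-C)-.045)
            if d<.008 and 80<s[i,4]<3000: best=w
        if best is not None: obs.append((n,best,o))
    fun=lambda p: np.concatenate([w-(p[:2]+.045*np.array([np.cos(p[2]+np.radians(o)),np.sin(p[2]+np.radians(o))])) for n,w,o in obs])
    r=least_squares(fun,[*C,1.6]);return r.x[:2],np.degrees(r.x[2]),np.abs(r.fun).max(),[n for n,_,_ in obs]
E
python3 - <<'E'
s=open('h.py').read()
a=s.index("def wheel(img,f,T,show=True)");b=s.index("def wheel(img,f,T):");open('h.py','w').write(s[:a]+s[b:])
E
python3 - <<'E'
from h import *
for k in ("w3raw","w1"):
    d=np.load(k[:2]+".npz");st=dict(position=d['pos'],eef_rot=d['rot'])
    f=grab_frame("wrist");T=T_of(f,st);img=cv2.imread(f"pics/{k}.png")[:,:,::-1].copy()
    c,a,e,n=wheel(img,f,T);print(k,c,a,e,n)
    L=(("ring",(302.1,122.6),.0775),("armend1",(190+239/2.4,105/2.3),.081),("armend2",(190+257/2.4,227/2.3),.081)) if k[:2]=="w3" else (("ring",(322,130),.0775),("btn",(307,24.5),.115))
    for nm,p,z in L:
        v=px2w(f,T,p,z)[:2]-c;print(nm,np.linalg.norm(v).round(4),np.degrees(np.arctan2(v[1],v[0])).round(2))
    for yaw in (98,99,100,101,102):
        y=np.radians(yaw);print(yaw,[w2px(f,T,np.append(c+.045*np.array([np.cos(y),np.sin(y)]),.076)).round(1),w2px(f,T,np.append(c+.135*np.array([np.cos(y),np.sin(y)]),.115)).round(1)])
    g=cv2.cvtColor(img,cv2.COLOR_RGB2GRAY)
E
```

```text
w3raw [ 0.48139548 -0.18101217] 97.10625807737674 0.00020418162394120198 ['blue', 'red', 'yellow', 'green']
ring 0.0448 99.07
armend1 0.1079 98.77
armend2 0.0655 99.65
98 [array([303.1, 122.2]), array([281. ,  -6.3])]
99 [array([302.2, 122.3]), array([277.7,  -5.7])]
100 [array([301.4, 122.5]), array([274.5,  -5.1])]
101 [array([300.5, 122.6]), array([271.3,  -4.4])]
102 [array([299.7, 122.8]), array([268. ,  -3.6])]
w1 [ 0.48148751 -0.18102852] 34.60798656027636 0.0005606146714604021 ['blue', 'red', 'yellow', 'green']
ring 0.045 100.35
btn 0.1374 99.11
98 [array([323.7, 129.7]), array([310.4,  27.1])]
99 [array([323. , 129.8]), array([307.8,  27.5])]
100 [array([322.2, 129.9]), array([305.1,  28.1])]
101 [array([321.5, 130. ]), array([302.5,  28.6])]
102 [array([320.8, 130.2]), array([299.8,  29.2])]
```

Run:
```python
from h import *
movep([.47,-.14,.26],down(0))
sleep(.4)
st=get_state();print(st['clock'],st['position'])
f=grab_frame("wrist");cv2.imwrite("pics/w4raw.png",f["img"][:,:,::-1]);np.savez("w4.npz",pos=st['position'],rot=st['eef_rot'])
cv2.imwrite("pics/w4.png",cv2.resize(f["img"][30:280,200:460,::-1],None,fx=3,fy=2.4,interpolation=cv2.INTER_CUBIC))
T=T_of(f,st)
c,a,e,n=wheel(f['img'],f,T);print(c,a,e,n)
hsv=cv2.cvtColor(f['img'],cv2.COLOR_RGB2HSV)
for yaw in (98,99,100,101):
    y=np.radians(yaw);u=np.array([np.cos(y),np.sin(y)]);w=np.array([-u[1],u[0]])
    im=f['img'].copy()
    print(yaw,[w2px(f,T,np.append(c+x*u+v*w,.1)).round(1).tolist() for x in (.108,.162) for v in (-.042,.042)])
```

```text
12.6083 [ 0.46991562 -0.14044654  0.25952561]
[ 0.48154726 -0.1810917 ] 97.30824141408472 0.0002674224684139914 ['blue', 'yellow', 'green']
98 [[360.2, 112.3], [270.3, 125.5], [353.8, 48.4], [259.2, 63.1]]
99 [[358.0, 111.8], [268.5, 126.6], [350.5, 48.0], [256.3, 64.5]]
100 [[355.9, 111.3], [266.7, 127.7], [347.2, 47.7], [253.3, 66.0]]
101 [[353.8, 110.9], [264.9, 128.9], [343.8, 47.4], [250.4, 67.5]]
```

View pics/w4.png

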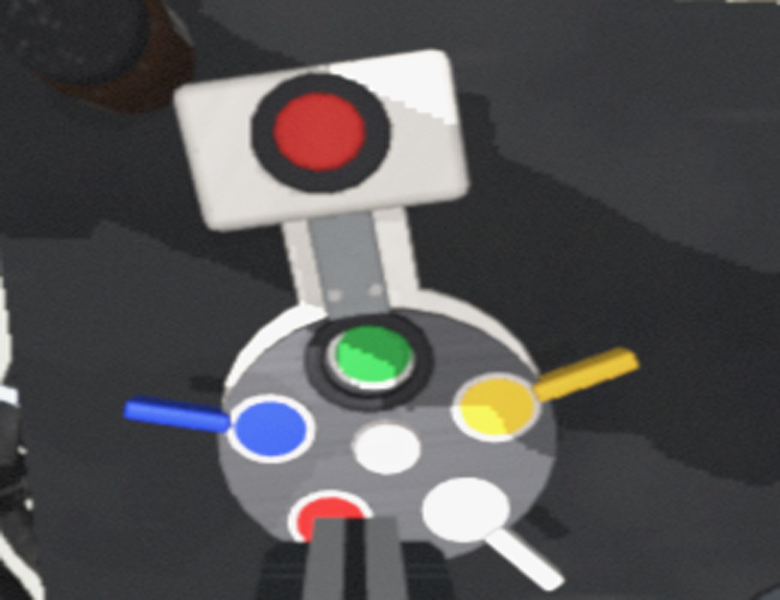

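```bash
cat > yaw.py <<'E'
from h import *
def yawest(k):
    d=np.load(k+".npz");st=dict(position=d['pos'],eef_rot=d['rot'])
    f=grab_frame("wrist");T=T_of(f,st);img=cv2.imread(f"pics/{k}raw.png")[:,:,::-1].copy()
    c,a,e,n=wheel(img,f,T)
    def rect(z,x0=.36,x1=.60,y0=-.27,y1=.03,s=2500):
        W,Hh=int((x1-x0)*s),int((y1-y0)*s)
        dst=np.float32([[0,Hh],[W,Hh],[W,0],[0,0]])
        src=np.float32([w2px(f,T,np.array([x,y,z])) for x,y in ((x0,y0),(x1,y0),(x1,y1),(x0,y1))])
        im=cv2.warpPerspective(img,cv2.getPerspectiveTransform(src,dst),(W,Hh),flags=cv2.INTER_CUBIC)
        return im,lambda p:np.array([x0+p[0]/s,y1-p[1]/s])
    im,tw=rect(.1);hsv=cv2.cvtColor(im,cv2.COLOR_RGB2HSV)
    m=((hsv[...,1]<45)&(hsv[...,2]>165)).astype(np.uint8)
    # keep only within 60x90 box around expected col centre
    u0=np.array([np.cos(np.radians(99.4)),np.sin(np.radians(99.4))]);w0=np.array([-u0[1],u0[0]])
    ys,xs=np.mgrid[:im.shape[0],:im.shape[1]];X=.36+xs/2500.-c[0];Y=.03-ys/2500.-c[1]
    lx=X*u0[0]+Y*u0[1];ly=X*w0[0]+Y*w0[1]
    m[(lx<.1)|(lx>.17)|(abs(ly)>.05)]=0
    m[(abs(ly)<.025)&(lx<.115)]=0
    pts=cv2.convexHull(np.argwhere(m)[:,::-1].astype(np.float32))
    r=cv2.minAreaRect(pts);v=tw(r[0])-c
    print(k,"wheel",a,"rect",np.array(r[1])/2500,"rectangle",r[2],"centre",np.linalg.norm(v),np.degrees(np.arctan2(v[1],v[0])))
    # edge samples line fits
    for nm,sel,fit in (("front",lambda t:True,0),):
        pass
    L=[]
    lxm,lym=lx[m>0],ly[m>0]
    for name,(A,B,sg) in {"left":(lxm,lym,1),"right":(lxm,lym,-1)}.items():
        bins=np.arange(.117,.153,.002);pp=[]
        for b in bins:
            q=B[(A>=b)&(A<b+.002)]
            if len(q)>5: pp.append((b+.001,q.max() if sg>0 else q.min()))
        pp=np.array(pp);k1=np.polyfit(pp[:,0],pp[:,1],1);print(name,99.4+np.degrees(np.arctan(k1[0])),k1[0]*.135+k1[1],np.std(pp[:,1]-np.polyval(k1,pp[:,0])))
    for name,sg in {"back":1,"front":-1}.items():
        pp=[]
        for b in np.arange(-.036,.034,.002):
            if sg<0 and abs(b)<.03: 
                if abs(b)<.027: continue
            q=lxm[(lym>=b)&(lym<b+.002)]
            if len(q)>5: pp.append((b+.001,q.max() if sg>0 else q.min()))
        pp=np.array(pp);k1=np.polyfit(pp[:,0],pp[:,1],1);print(name,99.4-np.degrees(np.arctan(k1[0])),k1[1],np.std(pp[:,1]-np.polyval(k1,pp[:,0])))
    # button
    for z in (.105,.115,.12):
        im,tw=rect(z);hsv=cv2.cvtColor(im,cv2.COLOR_RGB2HSV)
        mm=(((hsv[...,0]<8)|(hsv[...,0]>172))&(hsv[...,1]>110)&(hsv[...,2]>60)).astype(np.uint8)
        mm=cv2.morphologyEx(mm,cv2.MORPH_OPEN,np.ones((15,15)))
        n_,l,s,ce=cv2.connectedComponentsWithStats(mm)
        for i in range(1,n_):
            w=tw(ce[i]);vv=w-c
            if np.linalg.norm(vv)>.11: print("btn",z,w.round(4),np.linalg.norm(vv).round(4),np.degrees(np.arctan2(vv[1],vv[0])).round(2),"diam",2*np.sqrt(s[i,4]/np.pi)/2500)
    im,tw=rect(.1);cv2.imwrite(f"pics/{k}_rect.png",im[:,:,::-1])
if __name__=="__main__":
    import sys;yawest(sys.argv[1])
E
python3 yaw.py w4
```

```text
w4 wheel 97.30824726553398 rect [0.05217728 0.08173082] rectangle 80.83765411376953 centre 0.1350923126244824 99.27724534006445
left 99.33023910635052 0.04046711385898726 4.7941136157654095e-05
right 98.14442956850246 -0.04084802383090907 0.00013200429553144837
back 99.99467871915256 0.16070988933461358 0.00015184027101475294
front 99.12119560336873 0.10905879682073737 3.6630797835482156e-05
btn 0.105 [ 0.4588 -0.0448] 0.1382 99.5 diam 0.027413808726342317
btn 0.115 [ 0.4591 -0.0456] 0.1373 99.39 diam 0.02651859093821022
btn 0.12 [ 0.4593 -0.0461] 0.1368 99.34 diam 0.0260653145208471
```

View pics/w4_rect.png

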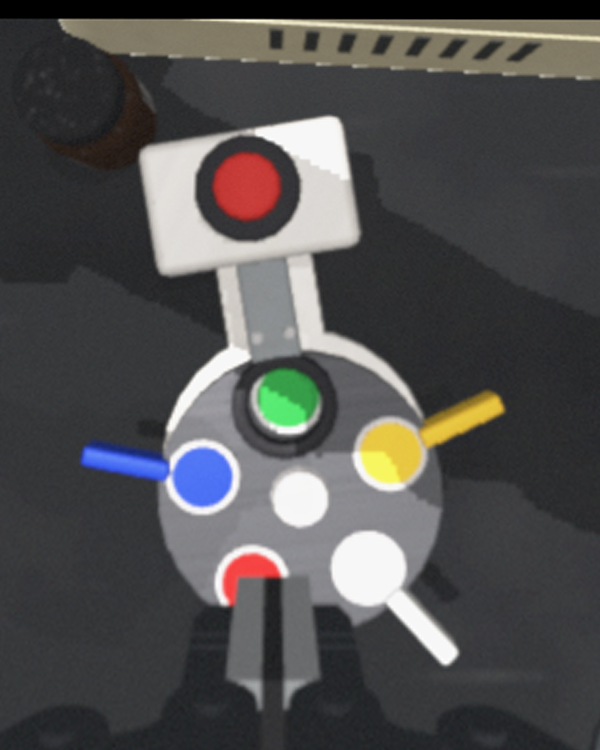

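```bash
python3 - <<'E'
from h import *
r=.088
movep(pt(-70,r,.12),ry(-70))
move_l(pt(-70,r,.046),.1)
move_l(pt(-62,r,.046),.05,rot=ry(-62))
move_l(pt(-57,r,.046),.02,rot=ry(-57))
sleep(.1);print(get_state()['contact_force'])
move_l(pt(-65,r,.046),.05,rot=ry(-65))
move_l(pt(-65,r,.13),.15)
movep([.47,-.14,.26],down(0))
sleep(.4)
st=get_state();print(st['clock'],st['position'])
f=grab_frame("wrist");cv2.imwrite("pics/w5raw.png",f["img"][:,:,::-1]);np.savez("w5.npz",pos=st['position'],rot=st['eef_rot'])
cv2.imwrite("pics/w5.png",cv2.resize(f["img"][30:280,200:460,::-1],None,fx=3,fy=2.4,interpolation=cv2.INTER_CUBIC))
print(wheel(f['img'],f,T_of(f,st)))
E
python3 yaw.py w5
```

```text
[-0.61036458  0.32256865  0.69567419]
17.6833 [ 0.46992282 -0.14033025  0.25935519]
(array([ 0.48164555, -0.18095743]), np.float64(99.22938549493054), np.float64(0.0002795833626754174), ['blue', 'yellow', 'green'])
w5 wheel 99.22940410893432 rect [0.05221311 0.08187069] rectangle 80.53767395019531 centre 0.13483897221407187 99.2887861414762
left 99.46544073227544 0.04055695422672167 6.017358585797525e-05
right 98.16636938611994 -0.04079854867982199 0.0001327194753114106
back 100.0446891289238 0.1606227764457463 0.00016990961355003808
front 99.10578179852276 0.10900229979357325 8.365711569384494e-05
btn 0.105 [ 0.4588 -0.0448] 0.138 99.53 diam 0.02743238051136413
btn 0.115 [ 0.4592 -0.0456] 0.1372 99.43 diam 0.026526271920540218
btn 0.12 [ 0.4594 -0.0461] 0.1367 99.39 diam 0.026080941209613455
```

View pics/w5.png

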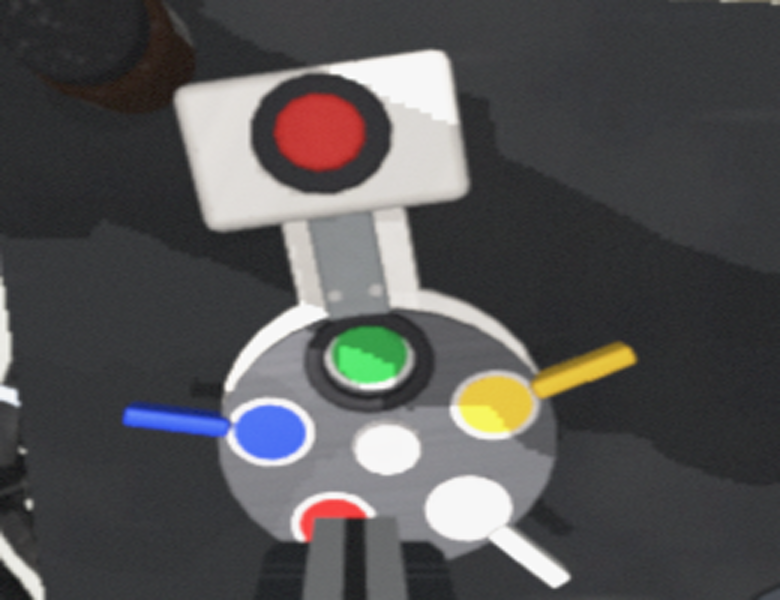

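Run:
```python
from h import *
b=[.4594,-.0466]
rot=down(np.radians(90));print(ik([*b,.18],rot))
movep([*b,.18],rot)
st=get_state();print(st['clock'],st['position'],st['contact_force'])
h1=move_l([*b,.128],.06,until_force=3);print(h1,get_state()['position'])
h2=move_l([*b,.100],.015,until_force=10)
st=get_state();print(h2,st['clock'],st['position'],st['contact_force'])
f=grab_frame("scene");cv2.imwrite("pics/s6.png",f['img'][:,:,::-1])
f=grab_frame("wrist");cv2.imwrite("pics/w6.png",f['img'][:,:,::-1])
```

```text
[-0.26116467  0.2094766  -0.49294574  0.86837398  0.         -0.26116467]
19.0417 [ 0.45973703 -0.04679701  0.18029573] [-1.93602257 -0.58334475  0.88656426]
False [ 0.45970912 -0.04669178  0.12826519]
True 21.0417 [ 0.45951026 -0.04664846  0.1160092 ] [-1.84173919  1.20537924  6.77854187]
```

View pics/w6.png

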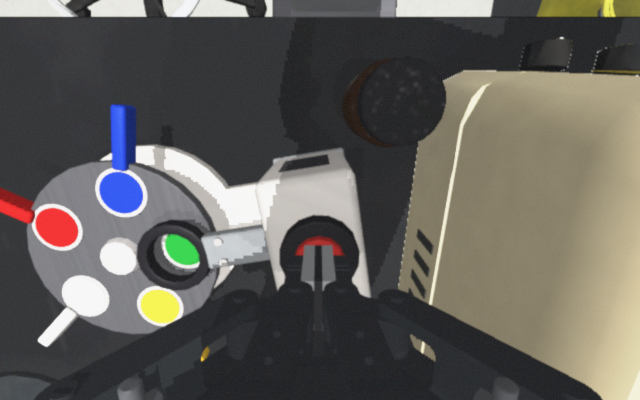

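Run:
```python
from h import *
b=[.4594,-.0466]
for i in range(8):
    z=.1155-.001*i
    move_l([*b,z],.01); sleep(.05); st=get_state(); print(round(z,4),st['position'][2].round(4),st['contact_force'].round(2))
    if st['contact_force'][2]>18: break
sleep(.3)
f=grab_frame("wrist");cv2.imwrite("pics/w7.png",cv2.resize(f['img'][180:300,220:420,::-1],None,fx=4,fy=4))
# release slowly, log spring
for z in (.1155,.118,.120,.122,.125):
    move_l([*b,z],.02);sleep(.05);st=get_state(); print("up",st['position'][2].round(4),st['contact_force'].round(2))
move_l([*b,.18],.12); print(get_state()['clock'])
```

```text
0.1155 0.116 [-1.84  0.76  7.11]
0.1145 0.1158 [-5.22  0.6  16.54]
0.1135 0.1157 [-6.58  1.92 25.34]
up 0.1159 [-1.7   0.58  8.03]
up 0.1179 [-0.87 -0.1   3.1 ]
up 0.1199 [-0.44  0.03  2.33]
up 0.122 [0.05 0.46 1.37]
up 0.125 [0.69 0.52 0.18]
24.575
```

View pics/w7.png

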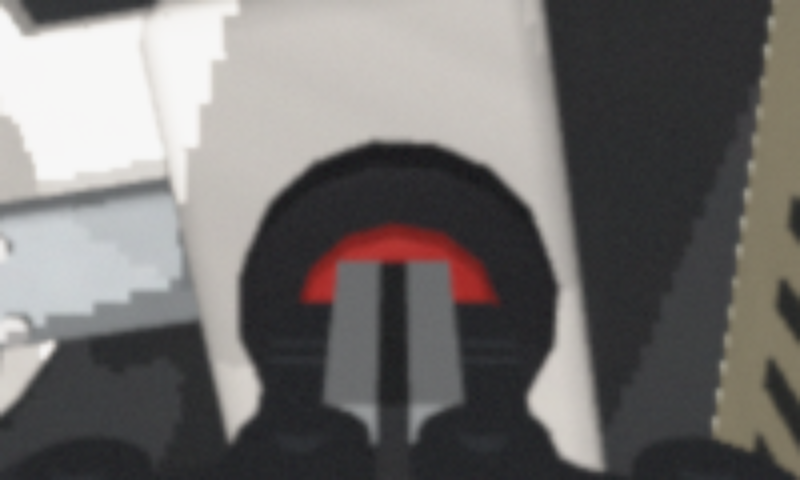

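The spring gave over about 6 mm (0.122 to 0.116), then the tip met a hard stop, so the button went fully down. As a last check, I'll look at the wheel and button again.

```bash
python3 - <<'E'
from h import *
movep([.47,-.14,.26],down(0)); sleep(.4)
st=get_state();print(st['clock'],st['contact_force'])
f=grab_frame("wrist");cv2.imwrite("pics/w8raw.png",f["img"][:,:,::-1]);np.savez("w8.npz",pos=st['position'],rot=st['eef_rot'])
cv2.imwrite("pics/w8.png",cv2.resize(f["img"][30:280,200:460,::-1],None,fx=3,fy=2.4,interpolation=cv2.INTER_CUBIC))
E
python3 yaw.py w8
```

```text
26.2333 [ 0.60574992 -0.31985652 -0.55510825]
w8 wheel 98.96947294151983 rect [0.05221312 0.08180493] rectangle 80.53767395019531 centre 0.13478094651658487 99.24169587797958
left 99.40509626439955 0.040446213917921116 7.159735681290392e-05
right 98.07816776666729 -0.04093091875274013 0.00011131247090264725
back 100.08314545742009 0.16055446039721744 0.0001514778056914783
front 99.14588318215665 0.10893823275890809 6.812035347215736e-05
btn 0.105 [ 0.4588 -0.0448] 0.138 99.48 diam 0.027436093359795747
btn 0.115 [ 0.4592 -0.0456] 0.1371 99.38 diam 0.02655313786151354
btn 0.12 [ 0.4594 -0.046 ] 0.1367 99.33 diam 0.026037945248820603
```

View pics/w8.png

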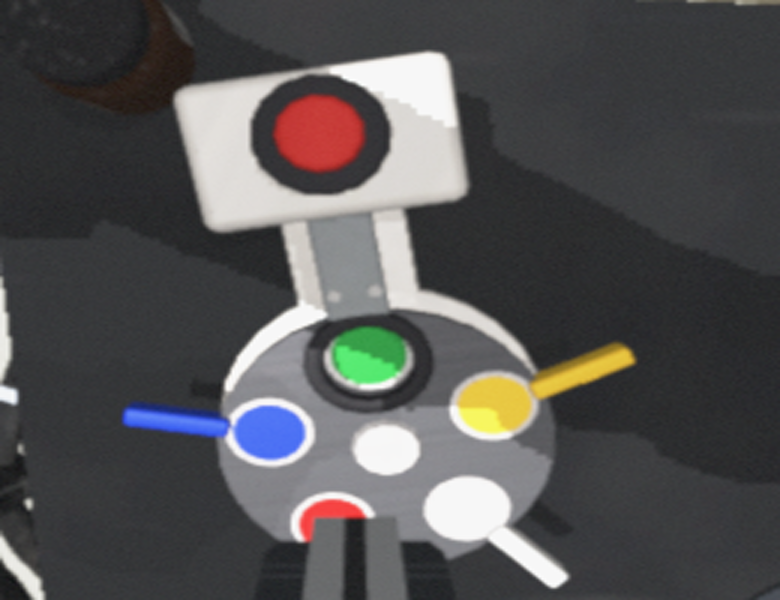

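Green (368,357 in the crop) is centred in the ring (369,360), the button looks the same as before the press, and the jar has not moved. I'm handing it in.

```bash
python3 -c "
from cell import *
print(sign_off())"
```

```text
the job is handed in; nothing more can be done
None
```

The green filter is under the viewing ring, the lamp button was then pressed fully down and released, and I handed the job in at about 26 s of robot time. `sign_off()` gives no verdict, so these are my own checks.

- **Wheel:** I pushed the white tab anticlockwise with the shut fingertips, about 62° first and then a 2° correction. In the last wrist picture the green filter was at 99.0° and the column at about 99.2–99.4°. That is within about 0.4°, although single column edges gave anything from 98.1° to 100.1°. Vertical force during the pushes stayed under 1 N and the tip held its height, so I saw no sign of lifting; I did not measure the sleeve itself.
- **Button:** I pressed it after the wheel was aligned. The spring gave over about 6 mm, then the tip met a hard stop at 25 N. On release the force fell to near zero, and the button looked the same size and in the same place as before.
- **Other objects:** I steered clear of the jar, dropper and dishes. The jar is in the same place in the last picture. The dropper and dishes were unmoved in a top picture during the first push, but I did not picture them again at the end. The arm was clear of everything at hand-in.

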